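Take the desk pile apart

TASK

Someone has piled the desk things on top of one another. Take the pile apart from the top down, one thing at a time: lay the wax stick in the notches of its wooden rest, lay the eraser flat along its wooden stand between the two end blocks, stand the ink jar in the well of the round coaster, and last stand the steel paperweight flat on the middle of the kraft packet that lies near these holders to keep its flap down. Keep the ink jar upright, and leave the rinse jar and the seal stamp where they stand.

Things in the scene. Friction and masses are not known exactly. Their poses are not given: they have to be found in the camera images.
- wax_stick: dark red stick of sealing wax, 11 x 85 x 11 mm, lying on top of the pile. Origin at the centre of its underside; y runs along its length, z up. About 20 g.
- eraser: eraser in a paper sleeve, 23 x 58 x 12 mm, lying flat, second in the pile: under the wax stick (which lies roughly across it) and on the lid of the ink jar. Origin at the centre of its underside; y along its 58 mm length, z up. About 22 g.
- ink_jar: closed ink jar, 35 mm tall: glass body 40 mm across, black cap 46 mm across from 19 to 35 mm above its foot (the cap does not turn). Third in the pile: it stands on the paperweight and carries the eraser. Origin at the centre of its underside, z up. About 40 to 80 g.
- paperweight: round steel paperweight, 56 mm across, 24 mm tall, flat top, standing on the table under the rest of the pile. Origin at the centre of its underside, z up. 0.3 to 0.5 kg. Its place is the middle of the nib packet.
- wax_rest: place of the wax stick: wooden rest, fixed; an H seen from above: spine 20 x 84 x 5 mm along y with two cross-bars 46 mm wide and 9 mm thick at y = -30 and +30 mm, free room between them. The stick lies along y across both bars, on saddles 16 mm above the table, between ears that rise to 26 mm and leave a 28 mm gap in x. Origin at the centre of its underside; y along the rest, z up.
- eraser_stand: place of the eraser: wooden stand fixed to the table, floor 44 x 100 mm and 4 mm thick, with an end block 12 mm high across each end; 82 mm free between the end blocks, long sides open. The eraser lies along y. Origin at the centre of its underside; y along the stand, z up.
- jar_coaster: place of the ink jar: round wooden coaster fixed to the table, 76 mm across, with a round well 60 mm wide; floor of the well 4 mm, rim 10 mm above the table. Origin at the centre of its underside, z up.
- nib_packet: place of the paperweight: flat brown kraft packet lying on the table, 82 x 60 x 4 mm, fixed; it is the one near the wooden holders (packets farther left on the table are not meant). Origin at the centre of its underside; x along its 82 mm length, z up.
- rinse_jar: open glass jar, 65 mm across, 81 mm tall, loose; bystander that must stay where it stands. Origin at the centre of its underside.
- seal_stamp: upright seal stamp with turned wooden grip, 28 mm across, 90 mm tall, loose; bystander that must stay where it stands. Origin at the centre of its underside.
There are look-alikes about, which are no part of the job. What is shaped like the ink_jar but green or orange is not meant.

How it is judged:
On the way, in this order (a step that is already met when the one before it is completed fails the run):
1. the wax stick lies in the notches of its rest (horizontal distance between wax_stick and wax_rest below 0.014 m and z of wax_stick in the frame of wax_rest between 0.013 and 0.019 m and angle between wax_stick's own z axis and vertical below 0.12 rad and angle between the y axis of wax_stick and the y axis of wax_rest, either way round below 0.3 rad), for 0.2 s.
2. the eraser lies on its stand between the end blocks (horizontal distance between eraser and eraser_stand below 0.014 m and z of eraser in the frame of eraser_stand between 0.001 and 0.007 m and angle between eraser's own z axis and vertical below 0.12 rad and angle between the y axis of eraser and the y axis of eraser_stand, either way round below 0.3 rad), for 0.2 s.
3. the ink jar stands in the well of its coaster (horizontal distance between ink_jar and jar_coaster below 0.013 m and z of ink_jar in the frame of jar_coaster between 0.001 and 0.007 m and angle between ink_jar's own z axis and vertical below 0.12 rad), for 0.2 s.
4. the paperweight stands on the middle of the packet (horizontal distance between paperweight and nib_packet below 0.015 m and z of paperweight in the frame of nib_packet between 0.001 and 0.007 m and angle between paperweight's own z axis and vertical below 0.12 rad), for 0.2 s.
At the end, for the whole second after the job is handed in: Wax stick level in the notches of its rest (centre within 14 mm, 0.3 rad), eraser flat on its stand (14 mm, 0.3 rad), ink jar upright on the well's floor (13 mm), paperweight flat on the packet (15 mm from its middle); each within 3 mm of its resting height, at rest (all of step 1 and all of step 2 and all of step 3 and all of step 4 and linear speed of each of wax_stick, eraser, ink_jar, paperweight below 0.02 m/s); the robot touches nothing.
It fails at once if the ink jar is tipped by more than about 35 degrees (angle between ink_jar's own z axis and vertical above 0.6 rad).
It fails at once if the rinse jar is moved more than 30 mm or knocked over (distance of rinse_jar from where it was at the start of the episode above 0.03 m or angle between rinse_jar's own z axis and vertical above 0.5 rad).
It fails at once if the seal stamp is moved more than 30 mm or knocked over (distance of seal_stamp from where it was at the start of the episode above 0.03 m or angle between seal_stamp's own z axis and vertical above 0.5 rad).
It also fails if it takes over 122 s, if anything falls off the work surface, if the arm or the gripper's body presses on something with over 40 N, if the wrist force passes 120 N, or if a joint passes its speed limit or range.

ROBOT

A 6-joint arm with a two-finger parallel gripper is mounted at the origin on a cart in front of the work surface, level with it; the furniture and walls round the work are solid. World frame = base frame: x ahead of the robot, y to its left, z up, the work surface at z = 0. Lengths are in m, angles in rad, forces in N, time in s.
With the tool pointing down it reaches from about 0.375 to 0.75 m from the base axis. Payload 9 kg.
Tool frame: the origin (TCP) lies midway between the tips of the shut fingers; the grasp point (between the pads) lies 19 mm behind it; z points along the fingers, y is the line along which they close (so a half turn about z gives the same grasp; the last joint's range is limited). The gripper opens to 85 mm and grips with 20 to 120 N. Pads are 22 mm wide; open, the fingers measure 114 mm over their backs; the gripper's body (76 mm by 85 mm) begins 54 mm behind the grasp point. The pads swing forward as they close: fully open they stand 13 mm farther back than shut.
Start: joints at [0.969, 0.104, 0.097, 1.564, 0, 1.353], TCP at [0.225, 0.556, 0.231] pointing down, gripper open.
Joint ranges: [-2.99, 2.99], [-0.84, 1.86], [-1.1, 1.16], [-1.84, 2.11], [-1.51, 1.56], [-3.14, 3.14]. Speed limits (rad/s): [2.22, 2.22, 2.57, 3.14, 3.14, 3.14].

INTERFACE

Orientations are given as a rotation vector (axis times angle).
In Python, from station import env gives the robot as it stands. Calls block until the motion is done:
- env.goto(position, orientation): joint-space move of the TCP to a pose.
- env.move_straight(position, ori=None, feed=0.15, threshold=None): straight line of the TCP; ori=None keeps the orientation; feed is the mean speed in m/s. With threshold (N) it stops when the force on the tool has changed by that much, and returns True; else False.
- env.move_joints(angles): joint-space move.
- env.command_gripper(opening, squeeze=None): finger opening in m; squeeze is the grip in N (None keeps the last); returns when the fingers have stopped.
- env.hold(seconds).
- env.inverse_kinematics(position, orientation): joint angles nearest the present ones, or None.
- env.capture(name): name is "side" or "top"; returns the picture (384x512x3 uint8, red, green, blue); there is no depth.
- env.get_calibration(name): a dict with "intrinsics" (3x3 intrinsics, pixels), "eye" and "attitude" of the camera in the world. Camera axes: x right, y down, z forward; pixel columns grow to the right and rows downward; lengths in m; the calibration is good to about 2 mm. A picture is of the moment at which its call begins. get_calibration takes no time and is no camera call.
A pose or a line that the arm cannot do raises env.Unreachable and nothing moves.
- env.job_done(): hands the job in; it is judged then, once.
Readings, each from a call of its own:
- env.get_time(): time.
- env.get_joint_pos(): joint angles.
- env.get_joint_velocities(): joint speeds.
- env.get_joint_torque(): joint torques, N m.
- env.get_tcp_pos(): TCP position.
- env.get_ee_rot(): TCP orientation.
- env.get_contact_force(): force on the tool from outside, world axes, zero at the start.
- env.get_torque(): the same for the moment, N m.
- env.get_width(): finger opening in m.
- env.get_finger_force(): force on a finger pad.
Only numpy, scipy, OpenCV 4.12 (cv2) and the standard library are available. Lean on these libraries where they do the work, as an engineer would, in place of code of your own. Each camera call takes 0.05 s, during which the arm holds its last target. There are 200 camera calls.

## Working session

There is one attempt and no reset: what is moved stays moved. The work goes in short steps, each a Python script; the robot and the scene stay as the last script left them, time stands still between calls to the robot, and variables do not carry over. Pictures are saved under pics/ and viewed, at most 14 in all, crops included, and the job is handed in when it is done.

```bash
ls; mkdir -p pics; python3 - <<'E'
from station import env
import cv2,numpy as np
for n in("top","side"):
    im=env.capture(n); cv2.imwrite(f"pics/{n}0.png",im[...,::-1]); c=env.get_calibration(n)
    cv2.imwrite(f"pics/{n}0b.png",cv2.resize(im[...,::-1],(800,600),interpolation=cv2.INTER_CUBIC))
    print(n,{k:np.round(v,4).tolist() for k,v in c.items()})
print(env.get_ee_rot(),env.get_time())
E
```

```text
pics
top {'intrinsics': [[409.4053, 0.0, 254.6899], [0.0, 409.4053, 191.6259], [0.0, 0.0, 1.0]], 'eye': [0.5013, 0.2208, 0.9229], 'attitude': [-2.1729, 2.1825, -0.1292]}
side {'intrinsics': [[398.6566, 0.0, 255.7488], [0.0, 398.6566, 185.9924], [0.0, 0.0, 1.0]], 'eye': [0.3506, 0.8694, 0.5848], 'attitude': [-0.422, 2.6707, -1.334]}
[-5.99113620e-01 -3.08343816e+00  1.71358316e-03] 0.1
```

View pics/top0b.png

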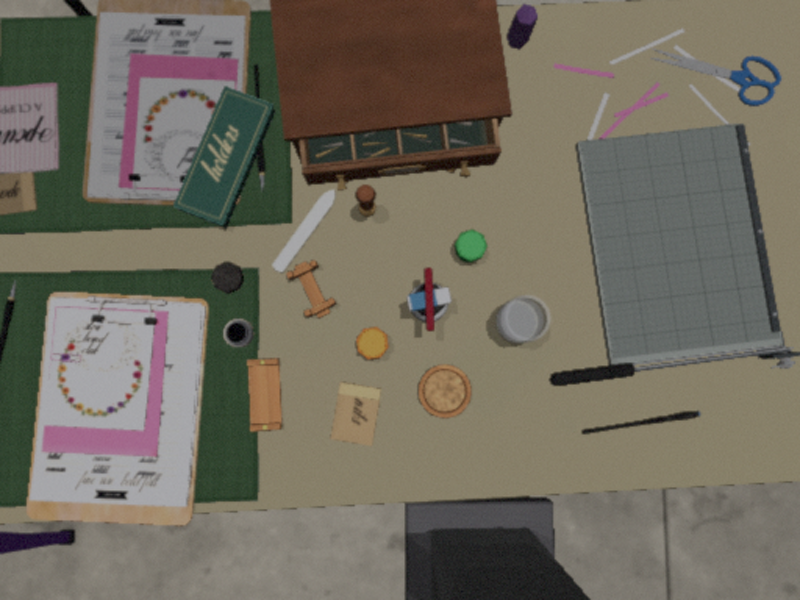

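View pics/side0b.png

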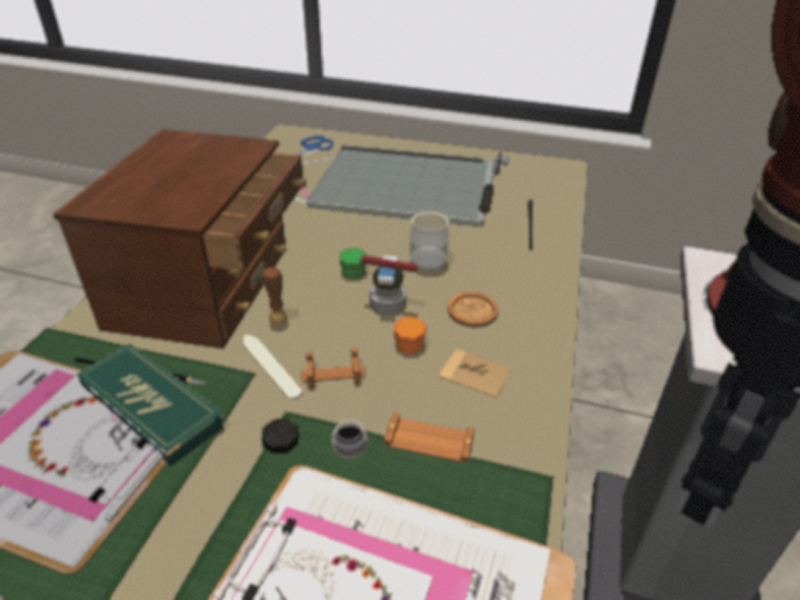

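Top view (800x600 scale): the pile is at (430,300), with the red stick across the blue/white eraser on the black-capped jar. The rest is at (312,290), the stand at (265,394), the coaster at (445,390) and the rinse jar at (523,320). The stamp is at (366,200).

Candidates:
- **Jars:** green (471,246), orange (371,343), black pieces at (227,277) and (237,333), and the black-capped jar in the pile (430,300). The pile jar is meant, because it carries the eraser.
- **Packets:** (356,414) near the holders and others at far left (15,195). The one at (356,414) is meant.

Next I'll measure and make one crop to confirm.

```bash
cat > h.py <<'E'
import numpy as np, cv2
from scipy.spatial.transform import Rotation as R
from station import env
def cam(n):
    c=env.get_calibration(n); return np.array(c["intrinsics"]),np.array(c["eye"]),R.from_rotvec(c["attitude"]).as_matrix()
def cast(n,uv,z):
    K,e,A=cam(n); uv=np.atleast_2d(np.asarray(uv,float))
    d=np.c_[uv,np.ones(len(uv))]@np.linalg.inv(K).T@A.T
    return (e+d*((z-e[2])/d[:,2])[:,None])[:,:2]
def proj(n,p):
    K,e,A=cam(n); q=(np.atleast_2d(p)-e)@A@K.T; return q[:,:2]/q[:,2:]
def blobs(im,lo,hi,box=None,amin=20):
    h=cv2.cvtColor(im,cv2.COLOR_RGB2HSV); m=cv2.inRange(h,np.array(lo),np.array(hi))
    if box is not None:
        k=np.zeros_like(m); x0,y0,x1,y1=box; k[y0:y1,x0:x1]=255; m&=k
    cs=cv2.findContours(m,cv2.RETR_EXTERNAL,cv2.CHAIN_APPROX_NONE)[0]
    return [c[:,0].astype(np.float32) for c in cs if cv2.contourArea(c)>amin]
def rect(n,c,z):
    "min-area rectangle of a contour on plane z: centre, (long,short) mm, direction of long side"
    P=(cast(n,c,z)*1000).astype(np.float32); b=cv2.boxPoints(cv2.minAreaRect(P))
    a,d=b[1]-b[0],b[2]-b[1]
    if np.hypot(*a)<np.hypot(*d): a,d=d,a
    return b.mean(0).round(1),round(float(np.hypot(*a)),1),round(float(np.hypot(*d)),1),round(float(np.arctan2(a[1],a[0])%np.pi),3)
E
python3 - <<'E'
from h import *
im=env.capture("top")
cv2.imwrite("pics/crop1.png",cv2.resize(im[110:275,145:365][...,::-1],(800,600),interpolation=cv2.INTER_CUBIC))
h=cv2.cvtColor(im,cv2.COLOR_RGB2HSV)
for nm,(u,v) in dict(stick=(275,180),blue=(267,192),white=(283,189),rest=(200,186),stand=(170,252),coaster=(285,250),packet=(225,270),table=(320,240),rim=(285,266)).items(): print(nm,h[v,u],im[v,u])
for nm,lo,hi,box,z in [("wood",(5,120,70),(20,255,255),(150,150,330,300),.004),("stick",(0,150,40),(8,255,255),(255,160,300,220),.082),("stick2",(172,120,40),(180,255,255),(255,160,300,220),.082),("blue",(95,100,60),(120,255,255),(255,175,300,210),.071),("white",(0,0,150),(180,50,255),(255,175,300,210),.071)]:
    for c in blobs(im,lo,hi,box): print(nm,c.mean(0).round(1),*rect("top",c,z))
s=env.capture("side")
for nm,lo,hi in [("stick",(0,150,40),(8,255,255)),("stick2",(172,120,40),(180,255,255))]:
    for c in blobs(s,lo,hi,(220,155,280,185)): print("side",nm,c.mean(0).round(1),*rect("side",c,.0765))
E
```

```text
stick [176 188 110] [110  29  40]
blue [102 124 134] [ 69 107 134]
white [113   6 171] [167 168 171]
rest [ 13 133 150] [150 107  72]
stand [ 15 129 162] [162 121  80]
coaster [ 15 114 143] [143 112  79]
packet [ 17  94 146] [146 123  92]
table [ 24  54 133] [133 127 105]
rim [ 14 137 149] [149 105  69]
wood [284.1 250. ] [463.7 139.9] 71.4 70.6 1.564
wood [168.8 251.9] [460.9 395.2] 99.4 43.9 0.064
wood [237.8 219.3] [532.3 242.7] 44.7 43.9 2.494
wood [198.9 185.3] [609.2 330.7] 80.7 45.0 0.447
stick2 [274.3 191. ] [587.9 165.7] 79.1 10.9 0.043
blue [267.5 192.2] [586.8 179.9] 25.3 16.8 3.134
white [283.  188.9] [593.4 146.4] 19.4 18.0 0.162
```

View pics/crop1.png

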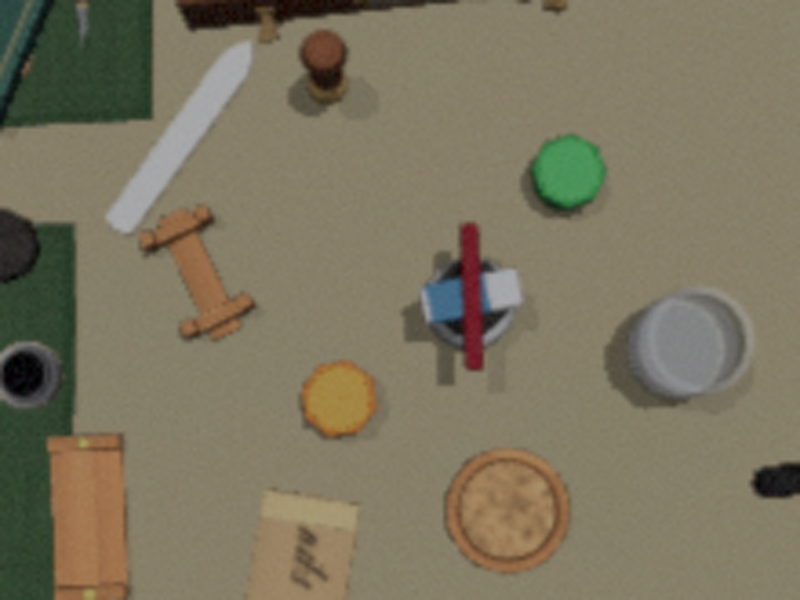

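The crop confirms the targets: the pile (crop (472,300)) has a black-capped grey jar under the blue/white eraser. The green jar (569,172) and orange jar (340,398) stand apart. The "nibs" packet at (303,550) is the one next to the holders. Measured sizes fit: stand 99x44, rest 81x45, stick 79x11. Next I'll refine the rest and packet, then pick up the stick by its middle with the fingertips just above the eraser.

```bash
cat >> h.py <<'E'
def ori(phi):
    y=np.array([np.cos(phi),np.sin(phi),0]); z=np.array([0,0,-1.]); M=np.c_[np.cross(y,z),y,z]
    return R.from_matrix(M).as_rotvec()
def pose(x,y,z,phi):
    "of the two equal grasps take the one with the last joint nearest mid-range"
    best=None
    for p in (phi,phi+np.pi):
        q=env.inverse_kinematics([x,y,z],ori(p))
        if q is not None and (best is None or abs(q[5])<abs(best[0][5])): best=(q,ori(p))
    return best
def above(x,y,z,phi):
    q,o=pose(x,y,z,phi); env.goto([x,y,z],o); return o
def look(n,name,x0,y0,x1,y1):
    im=env.capture(n); cv2.imwrite(f"pics/{name}.png",cv2.resize(im[y0:y1,x0:x1][...,::-1],(800,600),interpolation=cv2.INTER_CUBIC)); return im
E
python3 - <<'E'
from h import *
im=env.capture("top")
for c in blobs(im,(8,72,90),(23,255,255),(205,235,250,295)): print("packet",c.mean(0).round(1),*rect("top",c,.004))
print("ears", cast("top",np.array([[150,240],[203,215],[247,303],[188,330]])/3.636+[145,110],.024).round(4).tolist())
print("coaster rim", [rect("top",c,.010) for c in blobs(im,(5,115,60),(20,255,255),(260,225,310,275))])
print("pw ring", cast("top",[[274.8,193.3]],.024), "rinse foot",cast("top",np.array([[683,343]])/3.636+[145,110],0),"stamp",cast("top",np.array([[327,90]])/3.636+[145,110],0))
for p in [(.588,.166,.073,.043+np.pi/2),(.607,.3285,.018,.44+np.pi/2),(.461,.395,.006,.064+np.pi/2),(.464,.14,.015,0),(.59,.165,.004,0)]:
    for dz in (0,.12):
        q=pose(p[0],p[1],p[2]+dz,p[3]); print(None if q is None else q[0].round(2))
E
```

```text
packet [227.4 264.4] [432.9 265.6] 82.6 61.2 2.967
ears [[0.6277, 0.3559], [0.6429, 0.3239], [0.589, 0.2969], [0.5727, 0.3324]]
coaster rim [(array([464. , 140.4], dtype=float32), 71.0, 70.2, 1.562)]
pw ring [[0.58857135 0.16045147]] rinse foot [[0.56529546 0.02740475]] stamp [[0.72633427 0.24910409]]
[ 0.06  0.17 -0.12  1.28  0.    0.02]
[0.06 0.13 0.06 1.5  0.   0.02]
[ 0.31  0.44  0.1   1.23  0.   -0.13]
[ 0.31  0.38  0.25  1.44  0.   -0.13]
[ 0.49  0.21 -0.2   1.16  0.    0.43]
[ 0.49  0.13 -0.06  1.37  0.    0.43]
[ 0.02 -0.17 -0.57  1.17  0.   -1.55]
[ 0.02 -0.25 -0.42  1.41  0.   -1.55]
[ 0.06  0.23 -0.18  1.16  0.   -1.51]
[ 0.06  0.15 -0.05  1.37  0.   -1.51]
```

```bash
python3 - <<'E'
from h import *
env.command_gripper(.035,40)
x,y=.588,.1657
o=above(x,y,.17,.043+np.pi/2)
print(env.move_straight([x,y,.0732],feed=.08,threshold=4), env.get_tcp_pos())
env.command_gripper(0,40); print("w",env.get_width(),env.get_finger_force())
env.move_straight([x,y,.16],feed=.08); print("w",env.get_width(),env.get_time())
look("side","p1",180,110,340,230)
E
```

```text
False [0.58845895 0.16573796 0.07391557]
w 0.00958102044752032 40.647772550582886
w 0.009528363507077857 5.6583
```

View pics/p1.png

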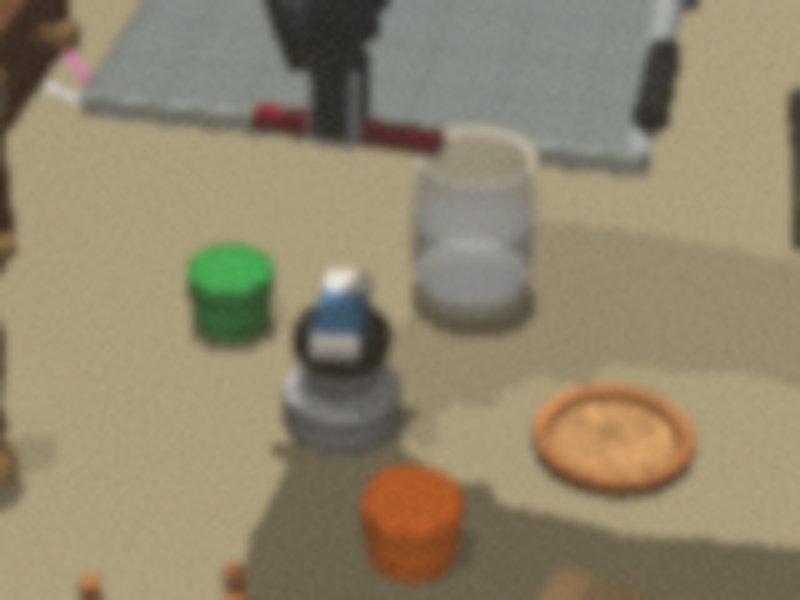

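The stick is in the fingers and level, from crop (255,115) to (442,140). The eraser stays put on the jar cap at (342,315). I'll check the grip's offset along the stick, then place it.

```bash
python3 - <<'E'
from h import *
xs=np.linspace(.5,.68,181)
u=proj("side",np.c_[xs,xs*0+.1657+(xs-.588)*.043,xs*0+.1635])
for t in (231,268.4): print(t,np.interp(-t,-u[:,0],xs) if u[0,0]<u[-1,0] and 0 else xs[np.argmin(abs(u[:,0]-t))],u[np.argmin(abs(u[:,0]-t))])
E
```

```text
231 0.624 [231.12443207 131.43216946]
268.4 0.542 [268.35884579 136.85564362]
```

```bash
python3 - <<'E'
from h import *
x,y=.6108,.3286; phi=.434+np.pi/2
above(x,y,.16,phi)
print(env.move_straight([x,y,.018],feed=.06,threshold=3), env.get_tcp_pos(),env.get_contact_force())
env.command_gripper(.03); env.move_straight([x,y,.16],feed=.15)
o=above(.52,.45,.3,phi); print(env.get_time())
im=look("top","p2",160,140,320,260)
for c in blobs(im,(170,110,30),(180,255,255),(160,140,320,260)): print("stick",c.mean(0),*rect("top",c,.027))
for nm,lo,hi in [("blue",(95,80,60),(120,255,255)),("white",(0,0,150),(180,40,255))]:
    for c in blobs(im,lo,hi,(255,175,300,210)): print(nm,c.mean(0),*rect("top",c,.071))
E
```

```text
True [0.61081639 0.32861413 0.01882822] [-1.06668427  0.49759875  6.0916416 ]
10.9333
stick [199.26086 183.75362] [609.8 326.8] 81.6 8.3 0.44
blue [270.67346 191.67346] [587.5 172.5] 32.6 24.4 1.778
white [283.03125 188.9375 ] [593.4 146.3] 20.1 18.6 0.162
```

View pics/p2.png

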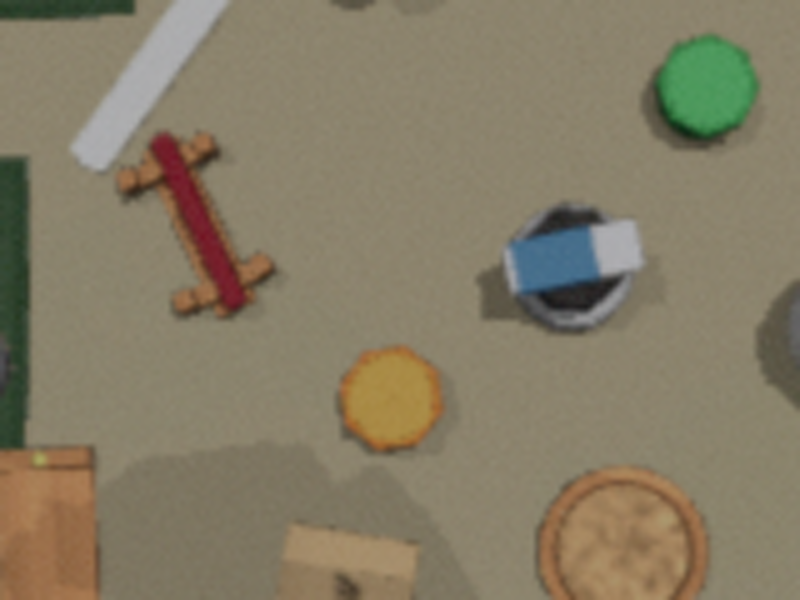

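The stick lies between the ears on both bars, measured at (609.8,326.8) with angle 0.44. The rest is at (608,327) with angle 0.434. The eraser is undisturbed, centred at crop (575,257), so it's next.

```bash
python3 - <<'E'
from h import *
x,y=cast("top",[[275,191.4]],.071)[0]; print(x,y)
env.command_gripper(.045,40)
above(x,y,.2,1.775-np.pi/2); above(x,y,.13,1.775-np.pi/2)
print(env.move_straight([x,y,.0605],feed=.08,threshold=4), env.get_tcp_pos())
env.command_gripper(0,40); z0=env.get_tcp_pos()[2]; print("w",env.get_width(),z0)
env.move_straight([x,y,.18],feed=.08); print("w",env.get_width())
x,y=.4609,.395; phi=.064+np.pi/2
above(x,y,.18,phi); above(x,y,.08,phi)
print(env.move_straight([x,y,.0045],feed=.06,threshold=3), env.get_tcp_pos(),env.get_contact_force())
env.command_gripper(.045); env.move_straight([x,y,.2],feed=.15)
above(.52,.45,.3,phi); print(env.get_time())
im=look("top","p3",140,155,320,290)
h=cv2.cvtColor(im,cv2.COLOR_RGB2HSV)
for nm,lo,hi in [("blue",(95,80,60),(120,255,255)),("white",(0,0,150),(180,40,255))]:
    for c in blobs(im,lo,hi,(150,220,190,285)): print(nm,c.mean(0),*rect("top",c,.016))
E
```

```text
0.5880020074090827 0.1631470277887738
False [0.58843436 0.16317835 0.06111931]
w 0.020513621406992786 0.061318044704110536
w 0.020771468391339937
True [0.46045808 0.39475894 0.00631434] [-1.11445134 -0.7023011   5.00144755]
21.0083
blue [168.77777 255.84445] [452.7 393.1] 32.1 20.5 0.092
white [168.      243.36667] [480.7 395.3] 17.6 17.5 0.015
```

View pics/p3.png

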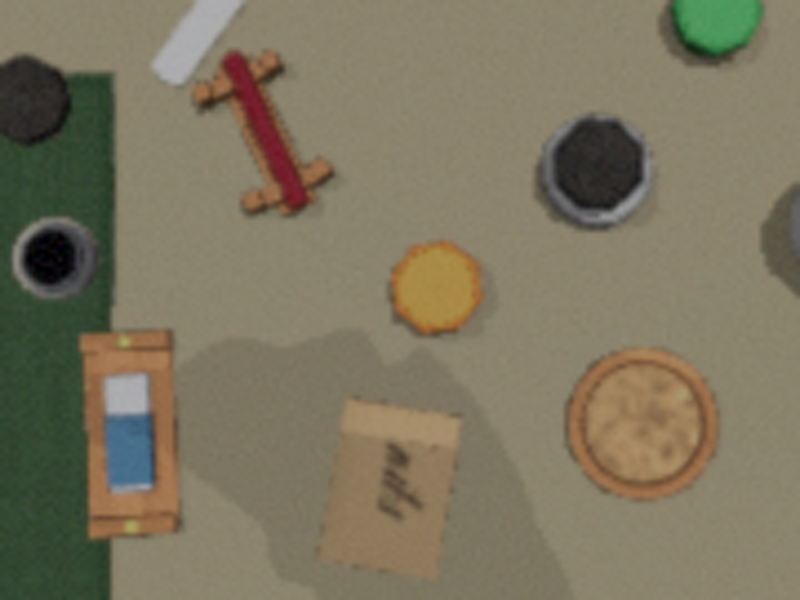

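The eraser lies flat and centred between the end blocks (crop (130,433)). The jar's black cap shows at (597,165) on the grey steel. The jar is next.

```bash
python3 - <<'E'
from h import *
im=env.capture("top")
for c in blobs(im,(0,0,0),(180,255,75),(255,170,300,215)): 
    print(c.mean(0),*rect("top",c,.059),len(c)); (x,y),r=cv2.minEnclosingCircle((cast("top",c,.059)*1000).astype(np.float32)); print(x,y,r)
x,y=x/1000,y/1000
assert np.hypot(x-.588,y-.161)<.008 and 19<r<27
env.command_gripper(.075,40); phi=np.pi/2
above(x,y,.2,phi); above(x,y,.12,phi)
print(env.move_straight([x,y,.0355],feed=.06,threshold=4), env.get_tcp_pos())
env.command_gripper(0,40); print("w",env.get_width(),env.get_tcp_pos(),env.get_contact_force())
env.move_straight([x,y,.13],feed=.06); print("w",env.get_width(),env.get_time())
look("side","p4",180,110,340,230)
E
```

```text
[273.94736 191.70175] [588.6 165. ] 42.3 40.6 2.35 57
588.6463012695312 164.61512756347656 22.49379539489746
False [0.5889851  0.16464877 0.03599266]
w 0.04173350130994735 [0.58904014 0.16465361 0.03598553] [ 0.37259348 -0.12671866  3.43026058]
w 0.04155611671660954 26.7917
```

View pics/p4.png

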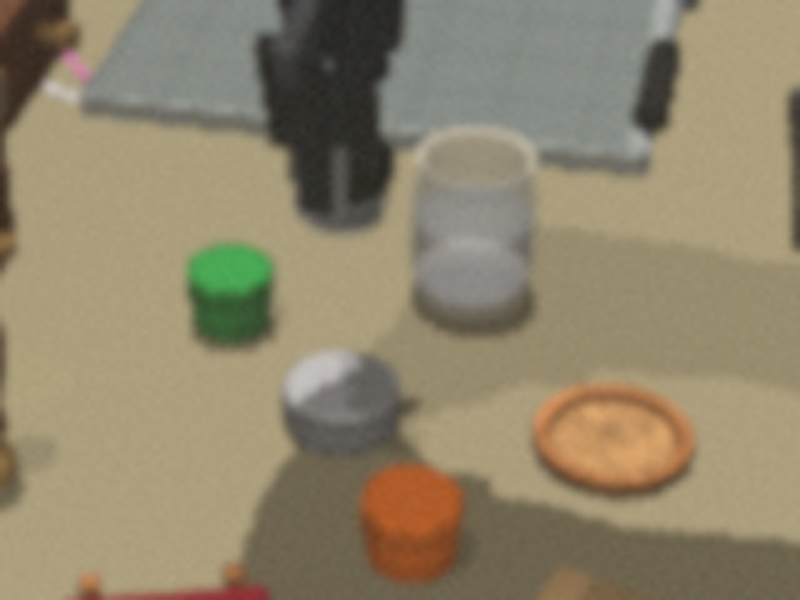

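The jar is gripped upright by its cap at crop (340,190). The paperweight stands alone at (342,400). Now I'll place the jar in the coaster.

```bash
python3 - <<'E'
from h import *
x,y=.464,.1402; phi=np.pi/2
above(x,y,.13,phi); 
print(env.move_straight([x,y,.0145],feed=.05,threshold=3), env.get_tcp_pos(),env.get_contact_force())
env.command_gripper(.075); env.move_straight([x,y,.2],feed=.12)
above(.50,.42,.3,phi); print(env.get_time())
im=look("top","p5",180,165,340,285)
for c in blobs(im,(0,0,0),(180,255,75),(265,230,305,270)): print("jar",cv2.minEnclosingCircle((cast("top",c,.039)*1000).astype(np.float32)))
d=cv2.absdiff(cv2.cvtColor(im,cv2.COLOR_RGB2HSV),np.uint8([[[0,0,0]]]*1)) if 0 else None
for c in blobs(im,(0,0,60),(180,38,255),(250,170,300,220)): 
    print("pw",c.mean(0),*rect("top",c,.024),cv2.minEnclosingCircle((cast("top",c,.024)*1000).astype(np.float32)))
E
```

```text
True [0.46400749 0.14020704 0.01591973] [-0.22850327 -0.91460552  4.94082771]
32.8333
jar ((465.01824951171875, 141.884765625), 22.129331588745117)
pw [273.8169  192.84508] [589.3 163.3] 55.4 53.3 1.567 ((590.1262817382812, 162.56503295898438), 28.873708724975586)
```

View pics/p5.png

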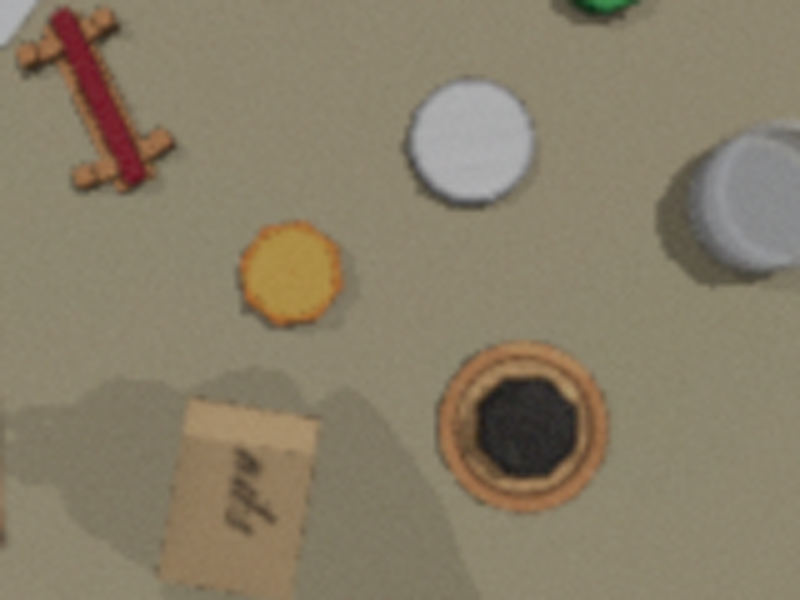

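The jar stands in the well at (465,142), against the coaster's (464,140). The paperweight's bright top is at crop (472,142), giving (590,163) with radius about 28 mm. The packet centre at crop (241,500) agrees with the earlier measurement. The paperweight is last.

```bash
python3 - <<'E'
from h import *
x,y=.5895,.163; phi=np.pi/2
env.command_gripper(.085,90)
above(x,y,.2,phi); above(x,y,.09,phi)
print(env.move_straight([x,y,.0035],feed=.06,threshold=5), env.get_tcp_pos())
env.command_gripper(0,90); z0=env.get_tcp_pos()[2]; print("w",env.get_width(),z0)
env.move_straight([x,y,.12],feed=.05); print("w",env.get_width(),env.get_contact_force())
x,y=.4329,.2656
above(x,y,.12,phi)
print(env.move_straight([x,y,z0+.002],feed=.04,threshold=4), env.get_tcp_pos(),env.get_contact_force())
env.command_gripper(.085); env.move_straight([x,y,.2],feed=.12)
above(.50,.50,.3,phi); print(env.get_time())
im=look("top","p6",140,150,340,300)
for c in blobs(im,(0,0,60),(180,38,255),(205,235,250,295)): print("pw",*rect("top",c,.028))
look("side","p7",150,130,350,280)
E
```

```text
False [0.58982537 0.16303604 0.00395692]
w 0.05244054837941044 0.004596717646006988
w 0.05245900722153483 [ 0.60582374  0.575851   -4.27351263]
True [0.43292626 0.26559393 0.00859387] [-0.75764745  0.21326838  5.39249039]
45.8333
pw [434.4 264.4] 53.9 53.2 1.565
```

View pics/p6.png

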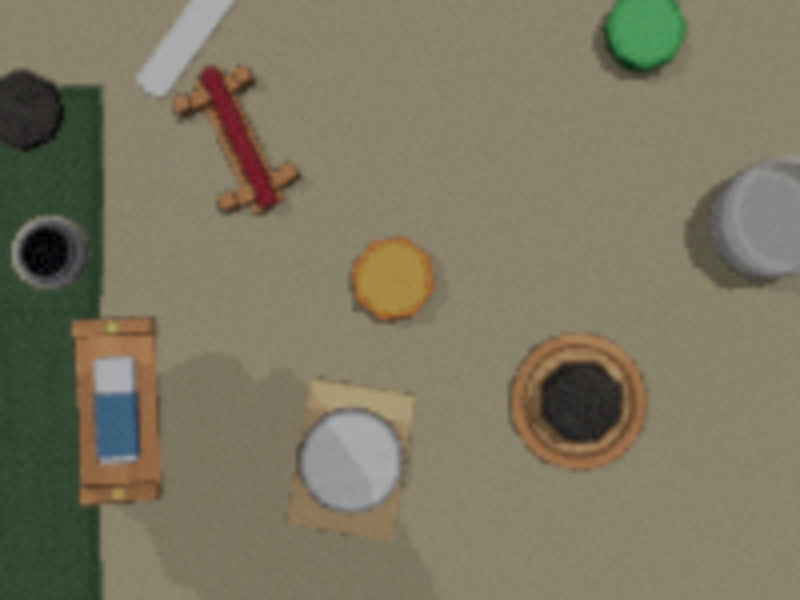

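View pics/p7.png

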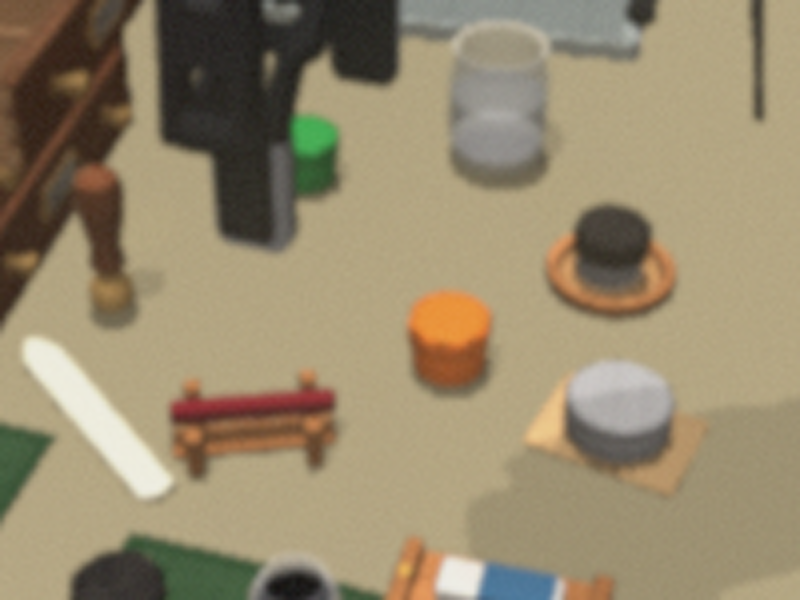

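Both views show everything in place: stick level in its notches (side crop (253,405)), eraser between the blocks (top crop (117,410)), jar in the well (580,400) and paperweight centred on the packet (350,460). The arm is clear, and the stamp and rinse jar haven't moved.

```bash
python3 -c "
from station import env
env.hold(.5); print(env.job_done(), env.get_time())"
```

```text
the job is handed in; nothing more can be done
the job is handed in; nothing more can be done
```

The job is handed in: the final pictures showed all four things in their places and the rinse jar and seal stamp still standing, by about 46 s of the 122 s allowed; the hand-in call returned no verdict.

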